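Put the blue battery packs on charge

ROBOT

A 6-joint arm with a two-finger parallel gripper is mounted at the origin on the work surface. World frame = base frame: x ahead of the robot, y to its left, z up, the work surface at z = 0. Lengths are in mm, angles in rad, forces in N, time in s.
With the tool pointing down it reaches from about 350 to 875 mm from the base axis. Payload 4.2 kg.
Tool frame: the origin (TCP) lies midway between the tips of the shut fingers; the grasp point (between the pads) lies 19 mm behind it; z points along the fingers, y is the line along which they close (so a half turn about z gives the same grasp; the last joint's range is limited). The gripper opens to 85 mm and grips with 20 to 120 N. Pads are 22 mm wide; open, the fingers measure 114 mm over their backs; the gripper's body (76 mm by 85 mm) begins 54 mm behind the grasp point. The pads swing forward as they close: fully open they stand 13 mm farther back than shut.
Start: joints at [1.468, 0.385, 0.008, 0, -1.194, -0.259], TCP at [221.191, 584.529, 231.312] pointing down, gripper open.
Joint ranges: [-3.14, 3.14], [-1.21, 2.06], [-1.07, 1.41], [-3.16, 2.05], [-2.99, -0.16], [-3.1, 3.1]. Speed limits (rad/s): [2.79, 2.79, 3.14, 3.14, 3.14, 3.14].

INTERFACE

Orientations are given as a unit quaternion [x, y, z, w].
In Python, from bench import read_state, get_image, job_done gives the robot as it stands.
- The arm moves only by the tool servo_tool, never from a script. Its arguments are lists of equal length, an entry for each row: "rotation": the turn, a rotation vector about the world's x, y, z scaled (see below), a list of three; "slide": the shift along the world's x, y, z scaled (see below), a list of three; "grip": the opening, from -1 (shut) to 1 (fully open). In form: {"rotation": [[rx, ry, rz], ...], "slide": [[tx, ty, tz], ...], "grip": [grip, ...]}. A call has 1 to 8 rows; each row is the pose to reach, as a shift and turn from the pose commanded when the call began, turning the shorter way round; what a row does not reach only later rows make up. The controller multiplies each number of a shift by 0.2 m and each number of a turn by 360 degrees. A row lasts 1/8 s, in which the tool goes at most 62.5 mm and 10.7 degrees, less where a joint would pass 70% of its speed; a pose out of reach is approached as far as the arm can. A call with a number of a shift or a turn outside -1 to 1 is refused whole. A call with a gripper value outside its range is refused whole. The fingers move at their own pace and stop on an object; the grip force is fixed at half the most. Time passes only in rows, so rows that repeat a pose let the fingers close. It gives the time, the measured TCP pose, the force, the opening and the grip force at its end, in the units of the state.
- read_state(): the state, without advancing time (a new reading comes with each control period).
- get_image(name): name is "side" or "top" or "wrist"; returns a dict with "image" (420x560x3 uint8, red, green, blue), "depth" (420x560 float32, mm along the optical axis (not along the pixel's ray), 0 where there is no reading), "camera_matrix" (3x3 intrinsics, pixels), "rvec" (rotation vector, rad) and "tvec" (3), from world to camera coordinates, as OpenCV has them; the wrist camera has in their place "hand_eye" (4x4, takes a point from camera to tool coordinates, whose origin is the TCP and whose axes are the flange's). Camera axes: x right, y down, z forward; pixel columns grow to the right and rows downward; lengths in mm; the calibration is good to about 2 mm. A picture is of the moment at which its call begins: read the wrist's pose just before it.
- job_done(): hands the job in; it is judged then, once.
The state is a dict: "clock": time; "joints": joint angles; "joint_vel": joint speeds; "joint_efforts": joint torques, N m; "position": TCP position; "ee_rot": TCP orientation; "contact_force": force on the tool from outside, world axes, zero at the start; "wrist_torque": the same for the moment, N m; "gripper_width": finger opening in mm; "grasp_force": force on a finger pad.
Only numpy, scipy, OpenCV 4.12 (cv2) and the standard library are available. Lean on these libraries where they do the work, as an engineer would, in place of code of your own. Each camera call takes 0.05 s, during which the arm holds its last target. There are 200 camera calls.

TASK

Get the blue battery packs charging: stand every blue pack on the bench upright in a bay of its own in the blue cradle, stem up, and put any red (damaged) pack in the yellow tub. With the blue packs loaded, turn the blue cradle's control until its white pointer points at the green mark on the console - the outer ring serves the cradle on the left of the console as seen from the robot, the centre knob the one on the right - without shifting the other control, as the grey packs are already charging on it; only then slide the red charge switch fully to the right, to its green end. Leave the grey packs and the other things on the bench where they are.

Things in the scene. Friction and masses are not known exactly. Their poses are not given: they have to be found in the camera images.
- blue1: blue battery pack (may be absent), 0.2 to 0.33 kg, most of it in the block: block 66 mm (its x) x 46 mm (its y) x 42 mm tall with a black upright stem 40 (x) x 20 (y) x 30 mm centred on top, 72 mm in all; origin at the centre of its underside, z up along the stem. Best taken by the stem across its 20 mm; a half turn about z makes no difference
- blue2: blue battery pack (may be absent), 0.2 to 0.33 kg, most of it in the block: block 66 mm (its x) x 46 mm (its y) x 42 mm tall with a black upright stem 40 (x) x 20 (y) x 30 mm centred on top, 72 mm in all; origin at the centre of its underside, z up along the stem. Best taken by the stem across its 20 mm; a half turn about z makes no difference
- blue3: blue battery pack (may be absent), 0.2 to 0.33 kg, most of it in the block: block 66 mm (its x) x 46 mm (its y) x 42 mm tall with a black upright stem 40 (x) x 20 (y) x 30 mm centred on top, 72 mm in all; origin at the centre of its underside, z up along the stem. Best taken by the stem across its 20 mm; a half turn about z makes no difference
- blue4: blue battery pack (may be absent), 0.2 to 0.33 kg, most of it in the block: block 66 mm (its x) x 46 mm (its y) x 42 mm tall with a black upright stem 40 (x) x 20 (y) x 30 mm centred on top, 72 mm in all; origin at the centre of its underside, z up along the stem. Best taken by the stem across its 20 mm; a half turn about z makes no difference
- red1: red damaged battery pack (may be absent), same shape and frame as the blue ones
- red2: red damaged battery pack (may be absent), same shape and frame as the blue ones
- grey1: grey battery pack already charging in the grey cradle, same shape as the blue ones; leave alone
- grey2: grey battery pack already charging in the grey cradle, same shape as the blue ones; leave alone
- charger: fixed charger console, a box 190 x 190 x 50 mm between the two cradles; origin at the centre of its underside, x away from the robot, y to the left, z up. The knob pair's vertical axis stands at (25, 0) mm on it; the slide switch runs across it at x = -70 mm. White ring symbol on its left, white dot symbol on its right
- blue_cradle: fixed blue open tray 160 (x) x 120 (y) x 18 mm, its centre 165 mm to the left (+y) or right (-y) of the console's centre, turned like the console; walls 4 mm, floor 4 mm thick; four bays 74 (x) x 54 (y) mm, one pack each, centred at x = +-39, y = +-29 mm, long side along x; origin at the centre of its underside. The one on the left is served by the outer ring, the one on the right by the centre knob
- grey_cradle: the same tray in grey, on the other side of the console, holding two grey packs; leave alone
- tub: fixed yellow open tub 180 x 180 x 55 mm, walls and floor 4 mm; origin at the centre of its underside; to the left or the right of the charger
- green_mark: fixed green mark on the console's top (50 mm high), 34 to 52 mm out from the knob pair's axis; origin on that axis, its x axis points from the axis to the mark
- ring (a joint): outer control: grey knurled ring, 62 mm diameter, from 52 to 82 mm above the bench; angle in rad, grows clockwise seen from above, 0 to 4.2; at 0 its white pointer points along the console's -x (to the robot); stiff, about 0.05 N m, and stays where left. At the green mark, angle = pi - (yaw of green_mark - yaw of charger)
- knob (a joint): inner control: orange knurled knob, 34 mm diameter, from 82 to 118 mm above the bench, on top of the ring and on the same axis, turning independently; same angles, direction, stiffness and pointer as the ring
- ring_pointer (a point): outer end of the white pointer line on the ring's top, 30 mm from the axis, 82 mm high; its own -x points outward along the pointer
- knob_pointer (a point): outer end of the white pointer line on the centre knob's top, 16 mm from the axis, 118 mm high; its own -x points outward along the pointer
- switch (a joint): red slide switch on the console: m travelled from off (0, left end) to the right (-y of the console); 0.05 is fully on; stiff, about 1.5 N, and stays where left
- switch_grip (a point): on the red switch thumb, 26 mm above the console's top; the thumb is 16 mm (console x) x 24 mm (console y) x 32 mm tall, standing on the console's top
- multimeter: yellow multimeter, 170 x 88 x 40 mm; bystander
- flux_jar: green-capped jar, 52 mm diameter, 55 mm tall; bystander
- solder_spool: blue solder spool, 56 mm diameter, 44 mm tall; bystander
- driver: red screwdriver lying on the bench; bystander
- remote: white remote control, 130 x 42 x 18 mm; bystander
Things that resemble listed ones, but are neither listed nor needed, are in the scene too. What is shaped like the blue3 but orange is not meant.

How it is judged:
By the outcome, as a careful person would: the job done as asked, in the order asked, and still so for the second after the job is handed in, with the robot touching nothing.
Of blue1, blue2, blue3, blue4, red1, red2 only 4 to 6 are there at a start; the rules pass over those that are not, and their reading is None.
At some moment in a run one of blue1, blue2, blue3, blue4 may be knocked a few centimetres aside while the robot is not near it.
Once in a run the grip may slacken for a moment while it holds something.
It also fails if it takes over 210 s, if anything falls off the work surface, if the arm or the gripper's body presses on something with over 40 N, if the wrist force passes 120 N, or if a joint passes its speed limit or range.

## Working session

There is one attempt and no reset: what is moved stays moved. The work goes in short steps, Python scripts to look and compute and a tool call to move; the robot and the scene stay as the last step left them, time stands still between calls to the robot, and variables do not carry over. Pictures are saved under pics/ and viewed, at most 14 in all, crops included, and the job is handed in when it is done.

Besides the shell and the picture viewer there is one more tool, called after "Request:" in YAML: its name, and indented under it one key for each argument. servo_tool: Moves the arm, as the interface text tells. Shifts and turns lie within -1 to 1; 1 stands for 0.2 m of shift or 360 degrees of turn. Its arguments: {"type":"object","properties":{"rotation":{"type":"array","items":{"type":"array","items":{"type":"number","minimum":-1,"maximum":1}}},"slide":{"type":"array","items":{"type":"array","items":{"type":"number","minimum":-1,"maximum":1}}},"grip":{"type":"array","items":{"type":"number"}}},"required":["rotation","slide","grip"]}

```bash
mkdir -p pics; ls; cat > h.py <<'E'
import numpy as np, cv2
from bench import *
from scipy.spatial.transform import Rotation as R
def save(n,f):
    g=get_image(n); cv2.imwrite(f'pics/{f}.png',g['image'][:,:,::-1]); np.savez(f'pics/{f}.npz',**{k:v for k,v in g.items()}); return g
def world(g,st=None):
    K=g['camera_matrix'];d=g['depth'];v,u=np.indices(d.shape)
    P=np.stack([(u-K[0,2])/K[0,0]*d,(v-K[1,2])/K[1,1]*d,d],-1)
    if 'rvec' in g:
        M=R.from_rotvec(np.ravel(g['rvec'])).as_matrix(); W=(P-np.ravel(g['tvec']))@M
    else:
        H=np.array(g['hand_eye']);T=P@H[:3,:3].T+H[:3,3]
        W=T@R.from_quat(st['ee_rot']).as_matrix().T+np.array(st['position'])
    W[d==0]=np.nan; return W
E
python3 - <<'E'
from h import *
s=read_state();print(s)
a=save('top','top0');b=save('side','side0')
E
```

```text
pics
{'clock': 0.0, 'joints': array([ 1.46756644e+00,  3.85553417e-01,  6.61475428e-03, -5.05402241e-04,
       -1.19402167e+00, -2.58594466e-01]), 'joint_vel': array([ 0.0003034 , -0.00265364, -0.0005576 ,  0.0006877 ,  0.00020369,
       -0.00042641]), 'joint_efforts': array([-8.12630915e-04, -3.92296958e+01,  1.88395303e+01,  4.18630019e+00,
       -4.67234437e-03,  1.23708446e-05]), 'position': array([221.01377478, 583.97962263, 230.21821251]), 'ee_rot': array([ 9.83662595e-01, -1.80018534e-01, -1.50198580e-04,  1.09696835e-03]), 'contact_force': array([ 0.17201065, -0.17804581,  0.73064496]), 'wrist_torque': array([-0.07520479, -0.00100541, -0.01397786]), 'grasp_force': 0.0, 'gripper_width': 85.26922175861677}
```

View pics/top0.png

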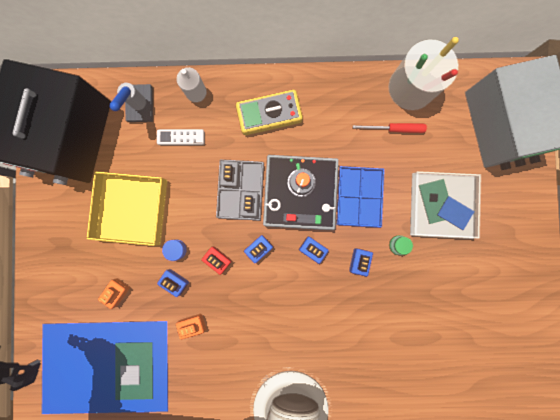

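View pics/side0.png

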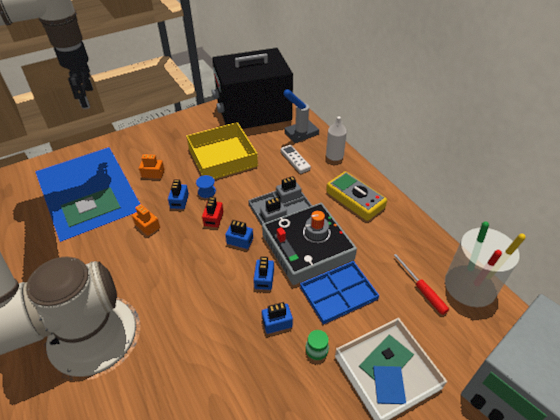

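```bash
python3 - <<'E'
from h import *
g=dict(np.load('pics/top0.npz'));W=world(g);im=g['image']
c=im[150:240,210:390];cv2.imwrite('pics/c1.png',cv2.resize(c[:,:,::-1],None,fx=4.4,fy=4.4,interpolation=cv2.INTER_CUBIC))
def rect(m,n):
    p=W[m][:,:2].astype(np.float32);r=cv2.minAreaRect(p);(x,y),(w,h),a=r
    if w<h:a+=90
    print(n,np.round([x,y,max(w,h),min(w,h),(a+90)%180-90],1),len(p))
v,u=np.indices(im.shape[:2])
for n,(a,b) in dict(bA=(258,250),bB=(314,250),bC=(361,262),bD=(173,283),red=(216,261)).items():
    near=(abs(u-a)<19)&(abs(v-b)<19)
    z=W[:,:,2]
    rect(near&(z>33)&(z<52),n+' block'); rect(near&(z>62)&(z<80),n+' stem')
z=W[:,:,2]
rect((abs(u-301)<45)&(abs(v-192)<45)&(z>44)&(z<56),'console')
rect((abs(u-361)<27)&(abs(v-197)<35)&(z>11)&(z<24),'cradle')
rect((abs(u-127)<45)&(abs(v-209)<42)&(z>45)&(z<63),'tub')
rect((abs(u-301)<15)&(abs(v-182)<15)&(z>110)&(z<125),'knob')
E
```

```text
bA block [430.2  77.6  66.   45.9 -49.4] 305
bA stem [430.2  77.5  39.9  19.8 -49.7] 121
bB block [425.  -70.   65.4  45.5  55. ] 303
bB stem [424.9 -70.2  40.3  19.3  55. ] 124
bC block [ 389.6 -196.1   65.9   46.5  -14.5] 301
bC stem [ 389.8 -195.8   39.7   19.6  -15.3] 130
bD block [345.6 307.5  66.5  46.3  55.1] 293
bD stem [344.8 307.8  40.1  20.8  56.2] 135
red block [402.9 189.9  66.2  46.2  50.6] 297
red stem [402.9 189.9  40.   19.9  49.4] 127
console [580.  -29.6 208.9 190.1  85.3] 4540
cradle [ 566.1 -203.3  160.   120.9   -4.5] 513
tub [542.6 419.7 259.7 189.7  81.5] 661
knob [604.2 -41.6  32.6  32.4  -4.7] 148
```

View pics/c1.png

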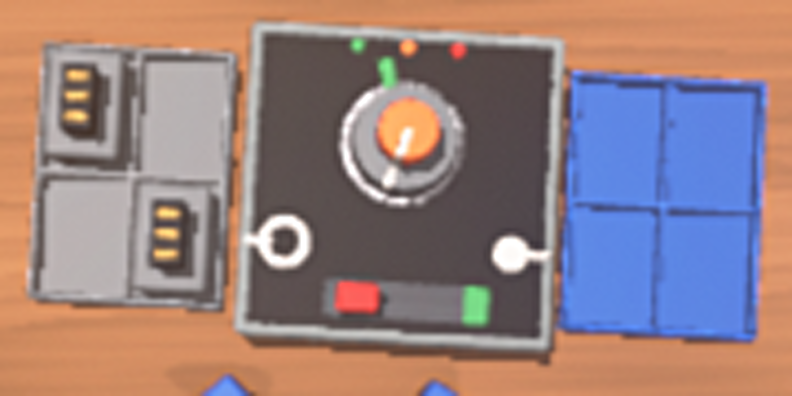

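Top view: the red pack is at (216,261). The four blue packs are at (258,250), (314,250), (361,262) and (173,283). The orange look-alikes at (113,293) and (190,326), the blue spool at (173,250) and the blue mat and blue pad are not meant. The blue cradle is on the right, so the centre knob serves it. The green mark is the bar at about (389,70) in the crop, not the indicator lamps. I start with the red pack.

Request:
servo_tool:
  rotation:
    - [0, 0, 0.0982]
    - [0, 0, 0.0982]
    - [0, 0, 0.0982]
    - [0, 0, 0.0982]
    - [0, 0, 0.0982]
  slide:
    - [0.45, -0.985, -0.2]
    - [0.45, -0.985, -0.2]
    - [0.45, -0.985, -0.2]
    - [0.45, -0.985, -0.2]
    - [0.45, -0.985, -0.2]
  grip: [0.06, 0.06, 0.06, 0.06, 0.06]

```text
clock: 0.72
position: [311.5, 385.0, 190.7]
ee_rot: [0.992, 0.126, -0.001, 0.001]
contact_force: [0.3, 0.5, -0.3]
gripper_width: 45.1
grasp_force: 0.0
```

```bash
cat >> h.py <<'E'
PK=dict(bA=(258,250),bB=(314,250),bC=(361,262),bD=(173,283),red=(216,261))
def yaw(s):
    x=R.from_quat(s['ee_rot']).as_matrix()[:,0]; return np.degrees(np.arctan2(x[1],x[0]))
def packs(names,g=None,win=24):
    g=g or get_image('top');W=world(g);z=W[:,:,2];v,u=np.indices(z.shape)
    for n in names:
        a,b=PK[n];m=(abs(u-a)<win)&(abs(v-b)<win)&(z>62)&(z<80)
        if m.sum()<20: print(n,'few',m.sum());continue
        (x,y),(w,h),q=cv2.minAreaRect(W[m][:,:2].astype(np.float32))
        if w<h:q+=90
        print(n,np.round([x,y,max(w,h),min(w,h),(q+90)%180-90],1))
def st():
    s=read_state();print('t',round(s['clock'],2),np.round(s['position'],1),'yaw',round(yaw(s),1),'w',round(s['gripper_width'],1),'gf',round(s['grasp_force'],1),'j6',round(s['joints'][5],2),'F',np.round(s['contact_force'],1));return s
E
python3 - <<'E'
from h import *
st()
g=dict(np.load('pics/top0.npz'));W=world(g);im=cv2.cvtColor(g['image'],cv2.COLOR_RGB2HSV).astype(int);z=W[:,:,2]
H,S,V=im[...,0],im[...,1],im[...,2]
ax=np.array([604.2,-41.6])
r=np.hypot(W[...,0]-ax[0],W[...,1]-ax[1])
def rep(m,n):
    p=W[m];d=p[:,:2].mean(0)-ax;print(n,m.sum(),p.mean(0).round(1),'dir',np.degrees(np.arctan2(d[1],d[0])).round(1),np.hypot(*d).round(1))
rep((r>32)&(r<54)&(abs(z-50)<5)&(H>40)&(H<85)&(S>90),'green')
rep((r<17)&(abs(z-118)<5)&(S<90)&(V>170),'knobptr')
rep((r<31)&(r>17)&(abs(z-82)<6)&(S<40)&(V>200),'ringptr')
m=(W[...,0]>480)&(W[...,0]<540)&(abs(W[...,1]+35)<80)&(z>70)&(z<95);rep(m,'switch')
E
```

```text
t 0.72 [311.5 385.  190.7] yaw 14.4 w 45.1 gf 0.0 j6 0.6 F [ 0.3  0.5 -0.3]
green 16 [647.4 -33.5  52.5] dir 10.6 43.9
knobptr 18 [595.6 -39.  118.3] dir 163.4 9.0
ringptr 19 [598.7 -30.5  82. ] dir 116.2 12.4
switch 62 [511.1 -11.   81.3] dir 161.8 98.0
```

Request:
servo_tool:
  rotation:
    - [0, 0, 0.0982]
    - [0, 0, 0.0982]
    - [0, 0, 0.0982]
    - [0, 0, 0.0982]
    - [0, 0, 0.0982]
    - [0, 0, 0.0982]
  slide:
    - [0.4585, -0.988, -0.3]
    - [0.4585, -0.988, -0.3]
    - [0.4585, -0.988, -0.3]
    - [0.4585, -0.988, -0.3]
    - [0.4585, -0.988, -0.3]
    - [0.4585, -0.988, -0.3]
  grip: [0.06, 0.06, 0.06, 0.06, 0.06, 0.06]

```text
clock: 1.48
position: [403.5, 190.9, 131.6]
ee_rot: [0.906, 0.422, 0.001, -0.0]
contact_force: [0.3, 0.4, -0.6]
gripper_width: 45.3
grasp_force: 0.0
```

```bash
python3 - <<'E'
from h import *
s=st(); g=get_image('wrist'); W=world(g,s); z=W[...,2]
p=W[(z>64)&(z<80)&(np.hypot(W[...,0]-403,W[...,1]-190)<40)]
print(len(p),p.mean(0) if len(p) else '',cv2.minAreaRect(p[:,:2].astype(np.float32)) if len(p) else '')
packs(PK,win=20)
E
```

```text
t 1.48 [403.5 190.9 131.6] yaw 50.0 w 45.3 gf 0.0 j6 1.63 F [ 0.3  0.4 -0.6]
1412 [405.36026765 190.75465628  72.92941882] ((404.1664123535156, 189.52049255371094), (39.367618560791016, 19.81226921081543), 50.50046920776367)
bA [430.2  77.5  40.   19.9 -49.7]
bB [425.  -70.   40.2  19.3  55. ]
bC [ 389.5 -196.    39.1   20.1  -15.6]
bD few 0
red [394.4 176.7  20.5  13.   -1.1]
```

Request:
servo_tool:
  rotation:
    - [0, 0, 0]
    - [0, 0, 0]
    - [0, 0, 0]
    - [0, 0, 0]
    - [0, 0, 0]
    - [0, 0, 0]
    - [0, 0, 0]
    - [0, 0, 0]
  slide:
    - [0, 0, -0.25]
    - [0, 0, -0.427]
    - [0, 0, -0.427]
    - [0, 0, -0.427]
    - [0, 0, -0.427]
    - [0, 0, -0.427]
    - [0, 0, -0.427]
    - [0, 0, -0.3]
  grip: [0.06, 0.06, 0.06, -1, -1, -1, -1, -1]

```text
clock: 2.58
position: [401.5, 188.7, 70.5]
ee_rot: [0.907, 0.422, -0.002, 0.001]
contact_force: [0.2, 0.1, -3.3]
gripper_width: 19.0
grasp_force: 59.4
```

```bash
python3 - <<'E'
from h import *
st();g=save('wrist','w1')
T=dict(np.load('pics/top0.npz'));W=world(T);z=W[...,2];v,u=np.indices(z.shape)
m=(abs(u-127)<45)&(abs(v-209)<42)&(z>48)&(z<60)
p=W[m];print(np.percentile(p,[1,99],axis=0)); 
m=(abs(u-127)<45)&(abs(v-209)<42)&(z>0)&(z<9)&(T['image'][...,0]>150)&(T['image'][...,2]<90);print(W[m].mean(0))
E
```

```text
t 2.58 [401.5 188.7  70.5] yaw 49.9 w 19.0 gf 59.4 j6 1.64 F [ 0.2  0.1 -3.3]
[[449.29093395 328.68746736  48.35259311]
 [648.80319616 533.46006891  58.9161305 ]]
[562.3745316  456.44330614   3.90458586]
```

Request:
servo_tool:
  rotation:
    - [0, 0, 0]
    - [0, 0, 0]
    - [0, 0, 0]
    - [0, 0, 0]
    - [0, 0, 0]
    - [0, 0, 0]
    - [0, 0, 0]
  slide:
    - [0, 0, 0.25]
    - [0.1, 0.2, 0.4]
    - [0.25, 0.4, 0.4]
    - [0.4, 0.65, 0.4]
    - [0.55, 0.85, 0.4]
    - [0.676, 1, 0.4]
    - [0.676, 1, 0.4]
  grip: [-1, -1, -1, -1, -1, -1, -1]

```text
clock: 3.5
position: [538.7, 391.2, 148.7]
ee_rot: [0.906, 0.422, -0.001, 0.0]
contact_force: [-0.5, -0.1, -1.9]
gripper_width: 19.2
grasp_force: 59.7
```

Request:
servo_tool:
  rotation:
    - [0, 0, 0]
    - [0, 0, 0]
    - [0, 0, 0]
    - [0, 0, 0]
    - [0, 0, 0]
    - [0, 0, 0]
    - [0, 0, 0]
    - [0, 0, 0]
  slide:
    - [0, 0.19, 0]
    - [0, 0.19, -0.2]
    - [0, 0.19, -0.4]
    - [0, 0.19, -0.48]
    - [0, 0.19, -0.48]
    - [0, 0.19, -0.48]
    - [0, 0.19, -0.48]
    - [0, 0.19, -0.3]
  grip: [-1, -1, -1, -1, -1, 0.06, 0.06, 0.06]

```text
clock: 4.5
position: [537.0, 426.8, 89.7]
ee_rot: [0.907, 0.422, -0.002, 0.001]
contact_force: [0.3, 0.2, -0.0]
gripper_width: 45.2
grasp_force: 0.0
```

```bash
python3 - <<'E'
from h import *
st();g=get_image('top');T=g['image'];cv2.imwrite('pics/t2.png',T[:,:,::-1]);packs(['bA','bB','bC','bD'],g,20)
E
```

```text
t 4.5 [537.  426.8  89.7] yaw 49.9 w 45.2 gf 0.0 j6 1.54 F [ 0.3  0.2 -0. ]
bA [430.2  77.4  39.8  19.8 -49.7]
bB [424.9 -70.2  40.4  19.3  55.1]
bC [ 389.7 -196.1   39.8   20.3  -14.9]
bD [345.  307.3  39.6  21.2  56.4]
```

View pics/t2.png

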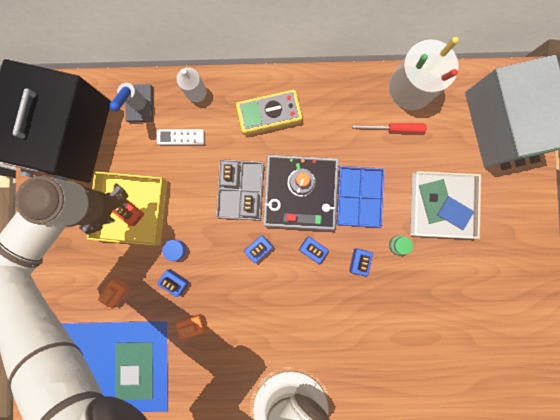

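The red pack lies in the tub at (125,212), and the blue packs have not moved. Next is blue D.

Request:
servo_tool:
  rotation:
    - [0, 0, 0]
    - [0, 0, 0.0157]
    - [0, 0, 0.0157]
    - [0, 0, 0.0157]
    - [0, 0, 0.0157]
    - [0, 0, 0.0157]
    - [0, 0, 0.0157]
  slide:
    - [0, 0, 0.25]
    - [-0.2, -0.12, 0.3]
    - [-0.45, -0.28, 0.3]
    - [-0.7, -0.44, 0.3]
    - [-0.965, -0.6, 0.2]
    - [-0.965, -0.6025, 0.1]
    - [-0.965, -0.6025, 0.05]
  grip: [0.06, 0.06, 0.06, 0.06, 0.06, 0.06, 0.06]

```text
clock: 5.42
position: [345.1, 307.8, 102.0]
ee_rot: [0.884, 0.467, 0.001, -0.001]
contact_force: [0.8, 0.5, -0.3]
gripper_width: 45.3
grasp_force: 0.0
```

```bash
cat >> h.py <<'E'
def wstem(x,y,rad=40):
    s=st(); W=world(get_image('wrist'),s); z=W[...,2]
    p=W[(z>64)&(z<80)&(np.hypot(W[...,0]-x,W[...,1]-y)<rad)]
    print(len(p), cv2.minAreaRect(p[:,:2].astype(np.float32)) if len(p) else '')
E
python3 - <<'E'
from h import *
wstem(345,307.4)
E
```

```text
t 5.42 [345.1 307.8 102. ] yaw 55.7 w 45.3 gf 0.0 j6 1.46 F [ 0.8  0.5 -0.3]
1840 ((346.73675537109375, 307.36602783203125), (40.101619720458984, 19.791093826293945), 55.147640228271484)
```

Request:
servo_tool:
  rotation:
    - [0, 0, 0]
    - [0, 0, 0]
    - [0, 0, 0]
    - [0, 0, 0]
    - [0, 0, 0]
    - [0, 0, 0]
    - [0, 0, 0]
    - [0, 0, 0]
  slide:
    - [0, 0, -0.2]
    - [0, 0, -0.2765]
    - [0, 0, -0.2765]
    - [0, 0, -0.2765]
    - [0, 0, -0.2765]
    - [0, 0, -0.2765]
    - [0, 0, 0.02]
    - [0, 0, 0.3]
  grip: [0.06, 0.06, -1, -1, -1, -1, -1, -1]

```text
clock: 6.48
position: [344.8, 307.0, 162.5]
ee_rot: [0.884, 0.467, -0.001, 0.0]
contact_force: [0.2, 2.1, -2.6]
gripper_width: 18.9
grasp_force: 59.8
```

Request:
servo_tool:
  rotation:
    - [0, 0, -0.03]
    - [0, 0, -0.06]
    - [0, 0, -0.06]
    - [0, 0, -0.06]
    - [0, 0, -0.06]
  slide:
    - [0.1, -0.25, 0]
    - [0.2, -0.5, 0]
    - [0.3, -0.75, 0]
    - [0.4, -1, 0]
    - [0.4, -1, 0]
  grip: [-1, -1, -1, -1, -1]

```text
clock: 7.1
position: [425.0, 104.3, 161.1]
ee_rot: [0.957, 0.29, -0.001, 0.0]
contact_force: [-0.3, 0.5, -2.8]
gripper_width: 19.0
grasp_force: 60.3
```

Request:
servo_tool:
  rotation:
    - [0, 0, -0.03]
    - [0, 0, -0.06]
    - [0, 0, -0.06]
    - [0, 0, -0.06]
    - [0, 0, -0.06]
  slide:
    - [0, -0.25, 0]
    - [0, -0.5, 0]
    - [0, -0.75, 0]
    - [0, -1, 0]
    - [0, -1, 0]
  grip: [-1, -1, -1, -1, -1]

```text
clock: 7.72
position: [424.4, -94.4, 161.1]
ee_rot: [0.994, 0.106, -0.0, -0.0]
contact_force: [1.2, 0.5, -2.3]
gripper_width: 18.7
grasp_force: 60.8
```

Request:
servo_tool:
  rotation:
    - [0, 0, -0.03]
    - [0, 0, -0.0472]
    - [0, 0, -0.0472]
    - [0, 0, -0.0472]
    - [0, 0, -0.0472]
    - [0, 0, -0.0472]
  slide:
    - [0.2, -0.18, 0]
    - [0.4, -0.36, 0]
    - [0.65, -0.54, 0]
    - [0.8885, -0.7155, 0]
    - [0.8885, -0.7155, -0.2]
    - [0.8885, -0.7155, -0.3]
  grip: [-1, -1, -1, -1, -1, -1]

```text
clock: 8.48
position: [602.1, -233.9, 97.9]
ee_rot: [0.999, -0.04, -0.002, -0.001]
contact_force: [-0.9, 0.5, -3.5]
gripper_width: 19.0
grasp_force: 61.0
```

```bash
python3 - <<'E'
from h import *
s=st();g=save('wrist','w2');W=world(g,s);z=W[...,2]
m=(z>13)&(z<24)&(g['image'][...,2]>g['image'][...,0]+40)
p=W[m];print(len(p),np.round(np.nanpercentile(p,[1,50,99],axis=0),1))
packs(['bA','bB','bC'],None,20)
E
```

```text
t 8.47 [ 602.1 -233.9   97.9] yaw -4.6 w 19.0 gf 61.0 j6 1.61 F [-0.9  0.5 -3.5]
7122 [[ 439.4 -473.6   13.3]
 [ 540.9 -420.9   21.8]
 [ 649.5   38.7   23.9]]
bA [430.2  77.5  40.2  19.9 -49.7]
bB few 0
bC [ 389.7 -196.5   39.6   19.7  -15.7]
```

View pics/w2.png

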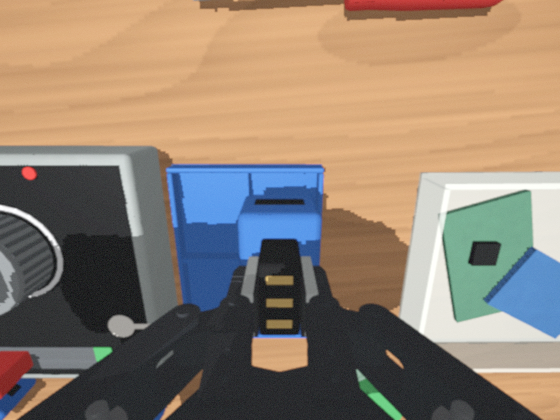

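The wrist view shows the pack held upright over the far right bay at about (280,270). I lower and release it.

Request:
servo_tool:
  rotation:
    - [0, 0, 0]
    - [0, 0, 0]
    - [0, 0, 0]
    - [0, 0, 0]
    - [0, 0, 0]
    - [0, 0, 0]
    - [0, 0, 0]
    - [0, 0, 0]
  slide:
    - [0, 0, -0.12]
    - [0, 0, -0.2]
    - [0, 0, -0.252]
    - [0, 0, -0.252]
    - [0, 0, -0.252]
    - [0, 0, -0.252]
    - [0, 0, 0]
    - [0, 0, 0.25]
  grip: [-1, -1, -1, -1, 0.0, 0.0, 0.0, 0.06]

```text
clock: 9.57
position: [602.7, -235.9, 152.6]
ee_rot: [0.999, -0.04, -0.0, 0.0]
contact_force: [1.1, 0.2, -0.6]
gripper_width: 45.4
grasp_force: 0.0
```

```bash
python3 - <<'E'
from h import *
wstem(602.8,-235.7)
packs(['bA','bB','bC'],None,20)
E
```

```text
t 9.57 [ 602.7 -235.9  152.6] yaw -4.6 w 45.4 gf 0.0 j6 1.61 F [ 1.1  0.2 -0.6]
1249 ((603.6368408203125, -235.82626342773438), (19.9423828125, 39.739837646484375), 85.6420669555664)
bA [430.1  77.6  39.9  19.9 -49.7]
bB few 0
bC [ 393.9 -204.9   25.9    7.9   -2.9]
```

Request:
servo_tool:
  rotation:
    - [0, 0, -0.01]
    - [0, 0, -0.029]
    - [0, 0, -0.029]
    - [0, 0, -0.029]
    - [0, 0, -0.029]
    - [0, 0, -0.029]
  slide:
    - [-0.25, 0.05, 0]
    - [-0.5, 0.1, 0]
    - [-0.75, 0.15, 0]
    - [-1, 0.1985, -0.1]
    - [-1, 0.1985, -0.2]
    - [-1, 0.1985, -0.2]
  grip: [0.06, 0.06, 0.06, 0.06, 0.06, 0.06]

```text
clock: 10.42
position: [401.9, -196.0, 111.0]
ee_rot: [0.991, -0.131, -0.001, 0.0]
contact_force: [-0.2, 0.1, 0.1]
gripper_width: 45.4
grasp_force: 0.0
```

```bash
python3 - <<'E'
from h import *
wstem(389.6,-196)
E
```

```text
t 10.43 [ 401.9 -196.   111. ] yaw -15.0 w 45.4 gf 0.0 j6 1.4 F [-0.2  0.1  0.1]
1618 ((390.4421691894531, -197.93380737304688), (19.799795150756836, 40.51077651977539), 74.88560485839844)
```

Request:
servo_tool:
  rotation:
    - [0, 0, 0]
    - [0, 0, 0]
    - [0, 0, 0]
    - [0, 0, 0]
    - [0, 0, 0]
    - [0, 0, 0]
    - [0, 0, 0]
    - [0, 0, 0]
  slide:
    - [-0.064, -0.003, -0.1]
    - [-0.064, -0.003, -0.3265]
    - [-0.064, -0.003, -0.3265]
    - [-0.064, -0.003, -0.3265]
    - [-0.064, -0.003, -0.3265]
    - [-0.064, -0.003, -0.3265]
    - [-0.064, -0.003, -0.05]
    - [-0.064, -0.003, 0.1]
  grip: [0.06, 0.06, 0.06, -1, -1, -1, -1, -1]

```text
clock: 11.48
position: [390.5, -196.6, 133.6]
ee_rot: [0.991, -0.13, 0.001, -0.0]
contact_force: [1.7, -0.0, -2.9]
gripper_width: 19.0
grasp_force: 60.8
```

Request:
servo_tool:
  rotation:
    - [0, 0, 0.015]
    - [0, 0, 0.029]
    - [0, 0, 0.029]
    - [0, 0, 0.029]
    - [0, 0, 0.029]
    - [0, 0, 0.029]
    - [0, 0, 0.029]
  slide:
    - [0.2, -0.05, 0.03]
    - [0.4, -0.1, 0.03]
    - [0.6, -0.15, 0]
    - [0.675, -0.165, 0]
    - [0.675, -0.165, -0.1]
    - [0.675, -0.165, -0.2]
    - [0.675, -0.165, -0.2]
  grip: [-1, -1, -1, -1, -1, -1, -1]

```text
clock: 12.35
position: [522.8, -229.1, 89.8]
ee_rot: [0.999, -0.04, -0.003, -0.001]
contact_force: [0.1, 0.5, -1.8]
gripper_width: 18.9
grasp_force: 60.7
```

```bash
python3 - <<'E'
from h import *
wstem(603,-235)
packs(['bA','bB'],None,20)
E
```

```text
t 12.35 [ 522.8 -229.1   89.8] yaw -4.6 w 18.9 gf 60.7 j6 1.62 F [ 0.1  0.5 -1.8]
3246 ((602.7623291015625, -235.5690460205078), (20.069408416748047, 39.86798858642578), 85.3443603515625)
bA [430.2  77.5  40.   19.9 -49.7]
bB few 0
```

Request:
servo_tool:
  rotation:
    - [0, 0, 0]
    - [0, 0, 0]
    - [0, 0, 0]
    - [0, 0, 0]
    - [0, 0, 0]
    - [0, 0, 0]
    - [0, 0, 0]
    - [0, 0, 0]
  slide:
    - [0, 0, -0.1]
    - [0, 0, -0.16]
    - [0, 0, -0.202]
    - [0, 0, -0.202]
    - [0, 0, -0.202]
    - [0, 0, -0.202]
    - [0, 0, 0.05]
    - [0, 0, 0.3]
  grip: [-1, -1, -1, -1, 0.0, 0.0, 0.0, 0.06]

```text
clock: 13.45
position: [524.8, -229.6, 152.3]
ee_rot: [0.999, -0.04, -0.001, 0.0]
contact_force: [2.4, -0.0, -0.1]
gripper_width: 45.5
grasp_force: 0.0
```

```bash
python3 - <<'E'
from h import *
wstem(525,-229.6)
packs(['bA','bB'],None,20)
E
```

```text
t 13.45 [ 524.8 -229.6  152.3] yaw -4.6 w 45.5 gf 0.0 j6 1.62 F [ 2.4 -0.  -0.1]
1265 ((524.1251831054688, -230.22702026367188), (19.886123657226562, 40.26527404785156), 85.88433837890625)
bA [430.2  77.4  40.1  19.9 -49.7]
bB few 0
```

Request:
servo_tool:
  rotation:
    - [0, 0, 0.028]
    - [0, 0, 0.056]
    - [0, 0, 0.084]
    - [0, 0, 0.112]
    - [0, 0, 0.14]
    - [0, 0, 0.165]
    - [0, 0, 0.165]
  slide:
    - [-0.15, 0.2, 0]
    - [-0.3, 0.4, 0]
    - [-0.45, 0.6, 0]
    - [-0.5, 0.798, 0]
    - [-0.5, 0.798, -0.1]
    - [-0.5, 0.798, -0.2]
    - [-0.5, 0.798, -0.2]
  grip: [0.06, 0.06, 0.06, 0.06, 0.06, 0.06, 0.06]

```text
clock: 14.42
position: [423.9, -70.0, 110.3]
ee_rot: [0.888, 0.46, -0.001, -0.0]
contact_force: [-0.3, -0.7, 0.7]
gripper_width: 45.3
grasp_force: 0.0
```

```bash
python3 - <<'E'
from h import *
wstem(425,-70)
E
```

```text
t 14.43 [423.9 -70.  110.3] yaw 54.7 w 45.3 gf 0.0 j6 2.31 F [-0.3 -0.7  0.7]
1684 ((426.2330322265625, -70.89379119873047), (39.94355773925781, 19.687694549560547), 54.463111877441406)
```

Request:
servo_tool:
  rotation:
    - [0, 0, 0]
    - [0, 0, 0]
    - [0, 0, 0]
    - [0, 0, 0]
    - [0, 0, 0]
    - [0, 0, 0]
    - [0, 0, 0]
    - [0, 0, 0]
  slide:
    - [0.002, 0, -0.1]
    - [0.002, 0, -0.3265]
    - [0.002, 0, -0.3265]
    - [0.002, 0, -0.3265]
    - [0.002, 0, -0.3265]
    - [0.002, 0, -0.3265]
    - [0.002, 0, -0.05]
    - [0.002, 0, 0.2]
  grip: [0.06, 0.06, 0.06, -1, -1, -1, -1, -1]

```text
clock: 15.48
position: [424.7, -70.0, 152.6]
ee_rot: [0.888, 0.46, -0.0, -0.0]
contact_force: [1.3, -0.0, -2.8]
gripper_width: 19.2
grasp_force: 60.9
```

Request:
servo_tool:
  rotation:
    - [0, 0, -0.028]
    - [0, 0, -0.056]
    - [0, 0, -0.084]
    - [0, 0, -0.112]
    - [0, 0, -0.14]
    - [0, 0, -0.165]
    - [0, 0, -0.165]
    - [0, 0, -0.165]
  slide:
    - [0.1, -0.2, 0.05]
    - [0.3, -0.4, 0.05]
    - [0.5, -0.5395, 0.05]
    - [0.75, -0.5395, 0.05]
    - [0.91, -0.5395, 0]
    - [0.91, -0.5395, 0]
    - [0.91, -0.5395, -0.15]
    - [0.91, -0.5395, -0.3]
  grip: [-1, -1, -1, -1, -1, -1, -1, -1]

```text
clock: 16.48
position: [606.8, -177.6, 90.4]
ee_rot: [0.999, -0.04, -0.0, -0.0]
contact_force: [0.3, 0.2, -2.8]
gripper_width: 18.9
grasp_force: 61.0
```

Request:
servo_tool:
  rotation:
    - [0, 0, 0]
    - [0, 0, 0]
    - [0, 0, 0]
    - [0, 0, 0]
    - [0, 0, 0]
    - [0, 0, 0]
    - [0, 0, 0]
    - [0, 0, 0]
  slide:
    - [0, 0, -0.1]
    - [0, 0, -0.16]
    - [0, 0, -0.202]
    - [0, 0, -0.202]
    - [0, 0, -0.202]
    - [0, 0, -0.202]
    - [0, 0, 0.05]
    - [0, 0, 0.3]
  grip: [-1, -1, -1, -1, -0.05, -0.05, -0.05, 0.06]

```text
clock: 17.48
position: [607.3, -178.1, 152.3]
ee_rot: [0.999, -0.04, -0.0, 0.0]
contact_force: [0.3, -0.1, 0.3]
gripper_width: 45.2
grasp_force: 0.0
```

```bash
python3 - <<'E'
from h import *
wstem(607.4,-178)
packs(['bA'],None,20)
E
```

```text
t 17.48 [ 607.3 -178.1  152.3] yaw -4.6 w 45.2 gf 0.0 j6 1.52 F [ 0.3 -0.1  0.3]
1270 ((606.7600708007812, -177.44393920898438), (19.88249969482422, 40.096683502197266), 85.06564331054688)
bA [430.3  77.4  40.2  19.9 -49.7]
```

Request:
servo_tool:
  rotation:
    - [0, 0, -0.02]
    - [0, 0, -0.04]
    - [0, 0, -0.065]
    - [0, 0, -0.065]
    - [0, 0, -0.065]
  slide:
    - [-0.25, 0.1, 0]
    - [-0.5, 0.2, 0]
    - [-0.75, 0.4, 0]
    - [-0.885, 0.64, 0]
    - [-0.885, 0.64, 0]
  grip: [0.06, 0.06, 0.06, 0.06, 0.06]

```text
clock: 18.2
position: [428.7, -47.9, 151.9]
ee_rot: [0.971, -0.239, 0.0, -0.0]
contact_force: [-0.4, -0.1, 0.4]
gripper_width: 45.2
grasp_force: 0.0
```

Request:
servo_tool:
  rotation:
    - [0, 0, -0.025]
    - [0, 0, -0.05]
    - [0, 0, -0.0606]
    - [0, 0, -0.0606]
    - [0, 0, -0.0606]
  slide:
    - [0, 0.25, 0]
    - [0, 0.5, 0]
    - [0, 0.636, -0.1]
    - [0, 0.636, -0.2]
    - [0, 0.636, -0.2]
  grip: [0.06, 0.06, 0.06, 0.06, 0.06]

```text
clock: 18.82
position: [430.0, 76.8, 110.2]
ee_rot: [0.907, -0.421, -0.001, 0.001]
contact_force: [0.1, 0.0, 0.9]
gripper_width: 45.5
grasp_force: 0.0
```

```bash
python3 - <<'E'
from h import *
wstem(430,77)
E
```

```text
t 18.82 [430.   76.8 110.2] yaw -49.8 w 45.5 gf 0.0 j6 0.15 F [0.1 0.  0.9]
1709 ((431.1651916503906, 75.88905334472656), (19.725873947143555, 40.29168701171875), 40.80941390991211)
```

Request:
servo_tool:
  rotation:
    - [0, 0, 0]
    - [0, 0, 0]
    - [0, 0, 0]
    - [0, 0, 0]
    - [0, 0, 0]
    - [0, 0, 0]
    - [0, 0, 0]
    - [0, 0, 0]
  slide:
    - [0, -0.003, -0.1]
    - [0, -0.003, -0.3265]
    - [0, -0.003, -0.3265]
    - [0, -0.003, -0.3265]
    - [0, -0.003, -0.3265]
    - [0, -0.003, -0.3265]
    - [0, -0.003, -0.05]
    - [0, -0.003, 0.2]
  grip: [0.06, 0.06, 0.06, -1, -1, -1, -1, -1]

```text
clock: 19.88
position: [429.9, 76.6, 152.6]
ee_rot: [0.907, -0.421, -0.0, 0.0]
contact_force: [1.5, 0.0, -3.1]
gripper_width: 18.9
grasp_force: 61.5
```

Request:
servo_tool:
  rotation:
    - [0, 0, 0.025]
    - [0, 0, 0.05]
    - [0, 0, 0.065]
    - [0, 0, 0.065]
  slide:
    - [0, -0.25, 0]
    - [0, -0.5, 0]
    - [0, -0.75, 0]
    - [0, -0.75, 0]
  grip: [-1, -1, -1, -1]

```text
clock: 20.38
position: [429.2, -75.6, 151.1]
ee_rot: [0.973, -0.231, -0.0, -0.0]
contact_force: [-0.3, 0.8, -2.9]
gripper_width: 19.0
grasp_force: 61.4
```

Request:
servo_tool:
  rotation:
    - [0, 0, 0.025]
    - [0, 0, 0.05]
    - [0, 0, 0.0608]
    - [0, 0, 0.0608]
    - [0, 0, 0.0608]
    - [0, 0, 0.0608]
  slide:
    - [0.1, -0.25, 0]
    - [0.3, -0.492, 0]
    - [0.496, -0.492, 0]
    - [0.496, -0.492, -0.1]
    - [0.496, -0.492, -0.3]
    - [0.496, -0.492, -0.3]
  grip: [-1, -1, -1, -1, -1, -1]

```text
clock: 21.12
position: [526.7, -170.6, 88.2]
ee_rot: [0.999, -0.039, -0.004, -0.0]
contact_force: [-0.8, 0.1, -2.6]
gripper_width: 19.4
grasp_force: 61.3
```

Request:
servo_tool:
  rotation:
    - [0, 0, 0]
    - [0, 0, 0]
    - [0, 0, 0]
    - [0, 0, 0]
    - [0, 0, 0]
    - [0, 0, 0]
    - [0, 0, 0]
    - [0, 0, 0]
  slide:
    - [0, 0, -0.1]
    - [0, 0, -0.16]
    - [0, 0, -0.202]
    - [0, 0, -0.202]
    - [0, 0, -0.202]
    - [0, 0, -0.202]
    - [0, 0, 0.05]
    - [0, 0, 0.3]
  grip: [-1, -1, -1, -1, -0.05, -0.05, -0.05, 0.06]

```text
clock: 22.12
position: [529.5, -171.7, 152.5]
ee_rot: [0.999, -0.039, -0.0, 0.0]
contact_force: [1.4, -0.7, 0.6]
gripper_width: 45.1
grasp_force: 0.0
```

```bash
python3 - <<'E'
from h import *
wstem(529.6,-171.7)
print(read_state()['joints'])
E
```

```text
t 22.12 [ 529.5 -171.7  152.5] yaw -4.5 w 45.1 gf 0.0 j6 1.51 F [ 1.4 -0.7  0.6]
1269 ((531.0956420898438, -172.34152221679688), (20.047590255737305, 39.887935638427734), 85.6288070678711)
[-0.02230514  0.3320776  -0.26413158  0.00394725 -0.96078587  1.51464725]
```

All four blue packs are seated in the cradle. Next I look closely at the knobs.

Request:
servo_tool:
  rotation:
    - [0, 0, 0]
    - [0, 0, 0]
    - [0, 0, 0]
    - [0, 0, 0]
    - [0, 0, 0]
    - [0, 0, 0]
  slide:
    - [0, 0, 0.2]
    - [-0.048, 0.2, 0.3]
    - [-0.048, 0.45, 0.3]
    - [-0.048, 0.65, 0.3]
    - [-0.048, 0.65, 0.3]
    - [-0.048, 0.65, 0.3]
  grip: [0.06, 0.06, 0.06, 0.06, 0.06, 0.06]

```text
clock: 22.92
position: [520.0, -41.8, 211.5]
ee_rot: [0.999, -0.039, 0.0, 0.0]
contact_force: [0.0, -0.7, 0.1]
gripper_width: 45.2
grasp_force: 0.0
```

```bash
cat > k.py <<'E'
from h import *
def knob(f):
    s=st();g=save('wrist',f);W=world(g,s);z=W[...,2];im=cv2.cvtColor(g['image'],cv2.COLOR_RGB2HSV).astype(int);H,S,V=im[...,0],im[...,1],im[...,2]
    m=(abs(z-118)<4)&(np.hypot(W[...,0]-604,W[...,1]+42)<22)
    (x,y),rk=cv2.minEnclosingCircle(W[m][:,:2].astype(np.float32));ax=np.array([x,y]);print('axis',ax.round(1),rk,m.sum())
    m=(abs(z-82)<4)&(np.hypot(W[...,0]-604,W[...,1]+42)<36)
    print('ring circ',cv2.minEnclosingCircle(W[m][:,:2].astype(np.float32)))
    r=np.hypot(W[...,0]-x,W[...,1]-y)
    for n,m in dict(green=(r>30)&(r<56)&(abs(z-50)<6)&(H>40)&(H<85)&(S>90),kp=(r<17)&(abs(z-118)<4)&(S<70)&(V>150),rp=(r<32)&(r>17)&(abs(z-82)<4)&(S<60)&(V>215)).items():
        p=W[m][:,:2]-ax
        if len(p)<4: print(n,'few');continue
        d=p.mean(0);q=cv2.fitLine(p.astype(np.float32),cv2.DIST_L2,0,.01,.01).ravel()
        print(n,len(p),'dir',np.degrees(np.arctan2(d[1],d[0])).round(1),'r',np.hypot(*d).round(1),'line',np.degrees(np.arctan2(q[1],q[0])).round(1),'pt',(d+ax).round(1))
E
python3 - <<'E'
from k import *
knob('w3')
g=get_image('top');T=g['image'];W=world(g)
E
```

```text
t 22.93 [520.  -41.8 211.5] yaw -4.5 w 45.2 gf 0.0 j6 1.26 F [ 0.  -0.7  0.1]
axis [604.8 -42.4] 17.42434310913086 1659
ring circ ((604.8155517578125, -42.39122009277344), 31.51354217529297)
green 14 dir 11.7 r 44.4 line 33.2 pt [648.2 -33.4]
kp 167 dir 157.6 r 7.6 line -27.5 pt [597.7 -39.5]
rp 955 dir 38.1 r 16.2 line -34.6 pt [617.5 -32.4]
```

View pics/w3.png

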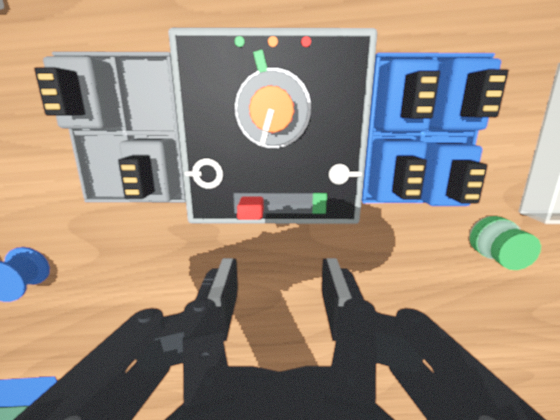

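The wrist view shows all four blue packs in the cradle. The green mark is at (261,61), the knob at (271,108) with its pointer near (267,125), and the switch at (250,208). I measure directions by casting pixel rays onto the known heights.

```bash
cat >> k.py <<'E'
def rays(g,s,zp):
    K=g['camera_matrix'];v,u=np.indices(g['depth'].shape);D=np.stack([(u-K[0,2])/K[0,0],(v-K[1,2])/K[1,1],np.ones(u.shape)],-1)
    Rw=R.from_quat(s['ee_rot']).as_matrix();H=np.array(g['hand_eye']);D=D@(Rw@H[:3,:3]).T;o=Rw@H[:3,3]+s['position']
    return (o+D*((zp-o[2])/D[...,2])[...,None])[...,:2]
def dirs(g,s,ax0=(604.8,-42.4),wr=(18,29)):
    im=cv2.cvtColor(g['image'],cv2.COLOR_RGB2HSV).astype(int);H,S,V=im[...,0],im[...,1],im[...,2];z=world(g,s)[...,2]
    for n,zp,r0,r1,c in (('green',50,33,54,(H>40)&(H<85)&(S>90)),('kp',118,0,16.5,(S<110)&(V>150)&(abs(z-118)<6)),('rp',82,wr[0],wr[1],(S<45)&(V>195)&(abs(z-82)<6))):
        P=rays(g,s,zp)-np.array(ax0);r=np.hypot(P[...,0],P[...,1]);m=c&(r>r0)&(r<r1);p=P[m]
        if len(p)<3: print(n,len(p));continue
        d=p.mean(0);q=cv2.fitLine(p.astype(np.float32),cv2.DIST_HUBER,0,.01,.01).ravel();q*=np.sign(q[:2]@d)
        print(n,len(p),'dir %.1f'%np.degrees(np.arctan2(d[1],d[0])),'r %.1f'%np.hypot(*d),'line %.1f'%np.degrees(np.arctan2(q[1],q[0])),np.argwhere(m).mean(0).round())
E
python3 - <<'E'
from k import *
s=read_state();g=dict(np.load('pics/w3.npz'));dirs(g,s)
im=g['image'][40:230,190:380];cv2.imwrite('pics/c3.png',cv2.resize(im[:110,:,::-1],None,fx=4.2,fy=4.2,interpolation=cv2.INTER_CUBIC))
E
```

```text
green 14 dir 10.7 r 44.4 line 44.3 [ 60. 259.]
kp 801 dir 47.9 r 4.7 line -9.5 [105. 265.]
rp 1696 dir 30.8 r 4.1 line -47.1 [104. 269.]
```

View pics/c3.png

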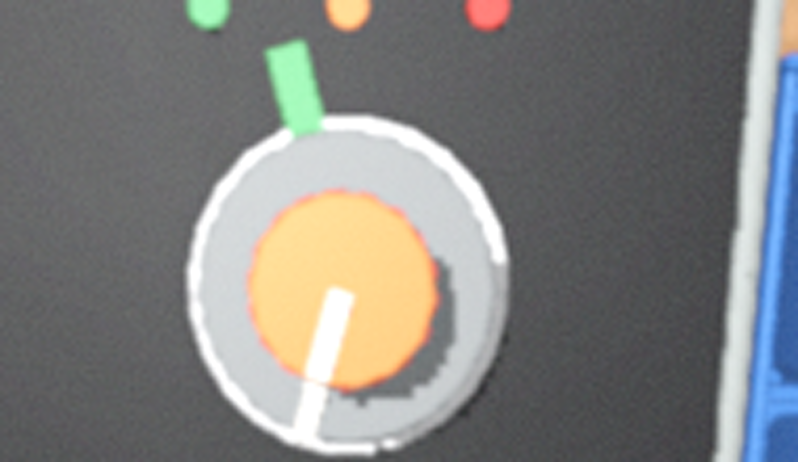

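```bash
python3 - <<'E'
from k import *
s=read_state();g=dict(np.load('pics/w3.npz'))
f=lambda zp,cx,cy:cv2.remap(rays(g,s,zp).astype(np.float32),np.float32([[cx/4.2+190-.4]]),np.float32([[cy/4.2+40-.4]]),1).ravel()
A=lambda d:np.degrees(np.arctan2(d[1],d[0]))
ax=f(118,343,290);print('axis',ax)
e=f(118,315,381);print('knob ptr',A(e-ax),np.hypot(*(e-ax)))
a=f(50,287,44);b=f(50,307,134);ax2=f(82,348,285);print(ax2);print('mark ctr',A((a+b)/2-[604.5,-42.1]),'line',A(a-b),np.hypot(*((a+b)/2-ax)))
e=f(82,305,437);print('ring ptr',A(e-[604.5,-42.1]),np.hypot(*(e-[604.5,-42.1])))
im=cv2.cvtColor(g['image'],cv2.COLOR_RGB2HSV).astype(int);H,S,V=im[...,0],im[...,1],im[...,2]
for n,zp,r0,r1,c in (('green',50,33,54,(H>40)&(H<85)&(S>55)),('kp',118,2,17,(S<30)&(V>225)),('rp',82,18,30,(S<12)&(V>240))):
    P=rays(g,s,zp)-[604.5,-42.1];r=np.hypot(P[...,0],P[...,1]);m=c&(r>r0)&(r<r1);d=P[m].mean(0);print(n,m.sum(),A(d),np.hypot(*d))
E
```

```text
axis [605.00397 -43.33513]
knob ptr 156.96098 16.694094
[606.0398  -43.56132]
mark ctr 9.059380741918373 line 8.184108 43.539276
ring ptr 159.90969619592357 30.32337626420223
green 225 9.41377240434653 44.59380598273858
kp 128 161.40548286274753 8.768112973290576
rp 96 140.16974792163847 22.135630731930497
```

Request:
servo_tool:
  rotation:
    - [0, 0, 0.028]
    - [0, 0, 0.056]
    - [0, 0, 0.084]
    - [0, 0, 0.112]
    - [0, 0, 0.14]
    - [0, 0, 0.168]
    - [0, 0, 0.179]
    - [0, 0, 0.179]
  slide:
    - [0.1, 0, 0]
    - [0.2, 0, 0]
    - [0.3, 0, 0]
    - [0.4225, -0.0015, 0]
    - [0.4225, -0.0015, -0.1]
    - [0.4225, -0.0015, -0.2]
    - [0.4225, -0.0015, -0.35]
    - [0.4225, -0.0015, -0.35]
  grip: [0.06, 0.06, 0.06, 0.06, 0.06, 0.06, 0.06, 0.06]

```text
clock: 24.02
position: [602.7, -43.3, 138.7]
ee_rot: [0.867, 0.498, -0.003, -0.001]
contact_force: [-0.1, 0.6, 0.6]
gripper_width: 45.4
grasp_force: 0.0
```

```bash
python3 - <<'E'
from k import *
s=st();g=save('wrist','w4');W=world(g,s);z=W[...,2]
m=(abs(z-118)<4)&(np.hypot(W[...,0]-604,W[...,1]+42)<20);print(m.sum(),cv2.minEnclosingCircle(W[m][:,:2].astype(np.float32)) if m.sum() else '')
E
```

```text
t 24.02 [602.7 -43.3 138.7] yaw 59.8 w 45.4 gf 0.0 j6 2.42 F [-0.1  0.6  0.6]
2281 ((604.961181640625, -41.89923095703125), 17.615787506103516)
```

Request:
servo_tool:
  rotation:
    - [0, 0, 0]
    - [0, 0, 0]
    - [0, 0, 0]
    - [0, 0, 0]
    - [0, 0, 0]
    - [0, 0, 0]
    - [0, 0, 0]
  slide:
    - [0, 0, -0.12]
    - [0, 0, -0.2465]
    - [0, 0, -0.2465]
    - [0, 0, -0.2465]
    - [0, 0, -0.2465]
    - [0, 0, -0.2465]
    - [0, 0, -0.2465]
  grip: [0.06, 0.06, 0.06, -1, -1, -1, -1]

```text
clock: 24.95
position: [604.2, -41.7, 93.9]
ee_rot: [0.866, 0.499, 0.0, -0.0]
contact_force: [-5.2, 1.7, 4.8]
gripper_width: 32.2
grasp_force: 60.3
```

Request:
servo_tool:
  rotation:
    - [0, 0, -0.025]
    - [0, 0, -0.05]
    - [0, 0, -0.075]
    - [0, 0, -0.1]
    - [0, 0, -0.125]
    - [0, 0, -0.15]
    - [0, 0, -0.175]
    - [0, 0, -0.2]
  slide:
    - [0, 0, 0]
    - [0, 0, 0]
    - [0, 0, 0]
    - [0, 0, 0]
    - [0, 0, 0]
    - [0, 0, 0]
    - [0, 0, 0]
    - [0, 0, 0]
  grip: [-1, -1, -1, -1, -1, -1, -1, -1]

```text
clock: 25.95
position: [604.4, -42.2, 93.9]
ee_rot: [0.994, -0.107, 0.0, 0.0]
contact_force: [-2.9, 1.5, 3.1]
gripper_width: 32.2
grasp_force: 60.5
```

Request:
servo_tool:
  rotation:
    - [0, 0, -0.025]
    - [0, 0, -0.05]
    - [0, 0, -0.075]
    - [0, 0, -0.1]
    - [0, 0, -0.125]
    - [0, 0, -0.15]
    - [0, 0, -0.175]
    - [0, 0, -0.2]
  slide:
    - [0, 0, 0]
    - [0, 0, 0]
    - [0, 0, 0]
    - [0, 0, 0]
    - [0, 0, 0]
    - [0, 0, 0]
    - [0, 0, 0]
    - [0, 0, 0]
  grip: [-1, -1, -1, -1, -1, -1, -1, -1]

```text
clock: 26.95
position: [604.0, -42.6, 93.9]
ee_rot: [0.741, -0.671, 0.0, 0.001]
contact_force: [-4.9, -0.6, 4.3]
gripper_width: 32.3
grasp_force: 60.6
```

```bash
python3 - <<'E'
from k import *
s=st();print(s['wrist_torque']);g=save('wrist','w5')
E
```

```text
t 26.95 [604.  -42.6  93.9] yaw -84.3 w 32.3 gf 60.6 j6 -0.1 F [-4.9 -0.6  4.3]
[-0.0357755   1.3714477   0.12298653]
```

View pics/w5.png

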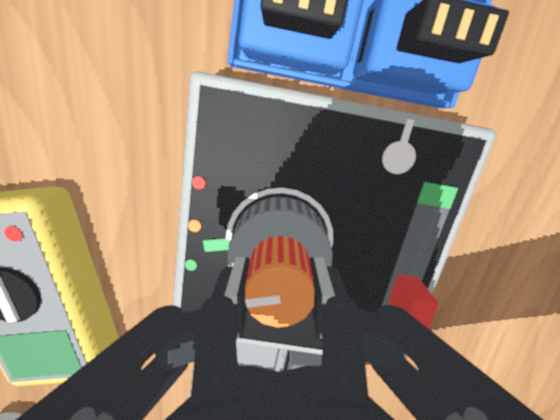

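```bash
python3 - <<'E'
from k import *
s=read_state();g=dict(np.load('pics/w5.npz'));W=world(g,s)
im=cv2.cvtColor(g['image'],cv2.COLOR_RGB2HSV).astype(int);H,S,V=im[...,0],im[...,1],im[...,2];z=W[...,2]
v,u=np.indices(z.shape)
P=rays(g,s,118);top=(abs(z-118)<4)&(abs(u-280)<40)&(abs(v-297)<36)
(x,y),r=cv2.minEnclosingCircle(P[top].astype(np.float32));print(x,y,r,top.sum())
A=lambda d:np.degrees(np.arctan2(d[1],d[0]))
m=top&(S<90)&(np.hypot(P[...,0]-x,P[...,1]-y)<16);d=P[m].mean(0)-[x,y];q=cv2.fitLine(P[m].astype(np.float32),4,0,.01,.01).ravel()
print('kp',m.sum(),A(d),np.hypot(*d),'line',A(q*np.sign(q[0])),np.argwhere(m).mean(0))
P5=rays(g,s,50);m=(H>40)&(H<85)&(S>55)&(abs(u-215)<18)&(abs(v-245)<10);
for c in ((x,y),(604.4,-42)):print('green',m.sum(),A(P5[m].mean(0)-c),np.hypot(*(P5[m].mean(0)-c)))
q=cv2.fitLine(P5[m].astype(np.float32),4,0,.01,.01).ravel();print('gline',A(q*np.sign(q[0])))
E
```

```text
604.9652099609375 -44.263389587402344 21.61531639099121 3855
kp 285 36.8977965320698 8.547804289173227 line 13.331062 [300.74385965 263.96140351]
green 351 14.897352183651074 44.91093630650205
green 351 11.921788765280525 44.935841871578155
gline 13.1212
```

Request:
servo_tool:
  rotation:
    - [0, 0, 0]
    - [0, 0, 0]
    - [0, 0, 0]
    - [0, 0, 0]
    - [0, 0, 0]
    - [0, 0, 0]
    - [0, 0, 0]
    - [0, 0, 0]
  slide:
    - [0, 0, 0]
    - [0, 0, 0]
    - [0, 0, 0]
    - [0, 0, 0.2]
    - [0, 0, 0.4]
    - [0, 0.2, 0.6]
    - [0, 0.425, 0.6]
    - [0, 0.425, 0.6]
  grip: [0.06, 0.06, 0.06, 0.06, 0.06, 0.06, 0.06, 0.06]

```text
clock: 28.0
position: [604.9, 45.6, 212.6]
ee_rot: [0.744, -0.668, 0.0, -0.001]
contact_force: [-0.4, 0.3, -2.4]
gripper_width: 45.2
grasp_force: 0.0
```

```bash
python3 - <<'E'
from k import *
s=st();g=save('wrist','w6');W=world(g,s);z=W[...,2];im=cv2.cvtColor(g['image'],cv2.COLOR_RGB2HSV).astype(int);H,S,V=im[...,0],im[...,1],im[...,2]
A=lambda d:np.degrees(np.arctan2(d[1],d[0]))
a0=np.array([604.4,-42])
P=rays(g,s,118);r=np.hypot(*(P-a0).transpose(2,0,1));m=(abs(z-118)<4)&(r<21)
(x,y),rr=cv2.minEnclosingCircle(P[m].astype(np.float32));ax=np.array([x,y]);print(ax,rr)
r=np.hypot(*(P-ax).transpose(2,0,1))
for n,zp,r0,r1,c in (('green',50,33,56,(H>40)&(H<85)&(S>55)),('kp',118,3,16.5,(S<70)&(V>150)),('rp',82,19,29,(S<14)&(V>190))):
    P=rays(g,s,zp);r=np.hypot(*(P-ax).transpose(2,0,1));m=c&(r>r0)&(r<r1);d=P[m].mean(0)-ax;q=cv2.fitLine(P[m].astype(np.float32),4,0,.01,.01).ravel();print(n,m.sum(),'dir',A(d),np.hypot(*d),'line',A(q),np.argwhere(m).mean(0))
    if n=='green': c0=np.argwhere(m).mean(0).astype(int)
i=g['image'][max(c0[0]-60,0):c0[0]+60,max(c0[1]-40,0):c0[1]+120];cv2.imwrite('pics/c6.png',cv2.resize(i[:,:,::-1],None,fx=4.5,fy=4.5,interpolation=cv2.INTER_CUBIC))
E
```

```text
t 28.0 [604.9  45.6 212.6] yaw -83.8 w 45.2 gf 0.0 j6 -0.23 F [-0.4  0.3 -2.4]
[605.1237793  -42.34768295] 17.408937454223633
green 196 dir 10.756864163306336 44.36201352737461 line 11.337917 [108.67857143 244.77040816]
kp 129 dir 15.581315597307883 9.3341486825716 line 13.8834305 [105.86821705 280.80620155]
rp 1358 dir -13.157581021616792 9.686682224939378 line 80.44444 [ 99.96539028 280.88586156]
```

View pics/c6.png

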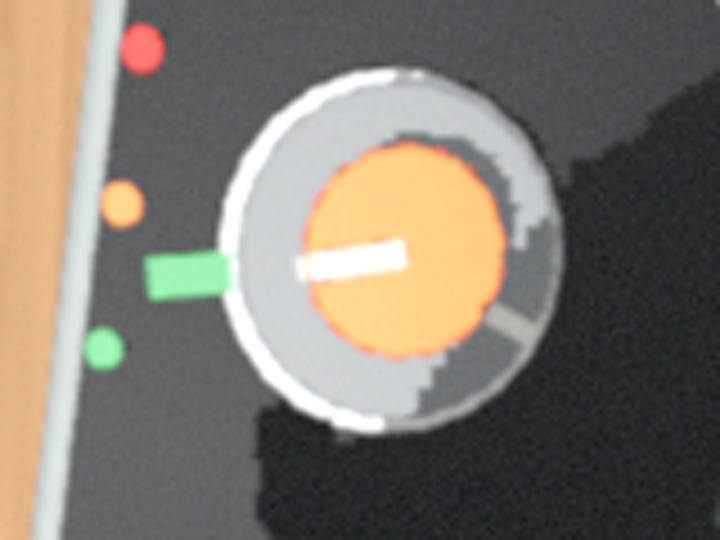

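```bash
python3 - <<'E'
from k import *
A=lambda d:np.degrees(np.arctan2(d[1],d[0]))
s=read_state();g=dict(np.load('pics/w6.npz'));c0=(108-60,244-40)
f=lambda zp,cx,cy:cv2.remap(rays(g,s,zp).astype(np.float32),np.float32([[cx/4.5+c0[1]-.4]]),np.float32([[cy/4.5+c0[0]-.4]]),1).ravel()
e=f(82,532,338);b=f(82,490,312);print('ring',A(e-[605.1,-42.35]),np.hypot(*(e-[605.1,-42.35])),A(e-b))
E
```

```text
ring 159.83830742499512 31.279510817691488 156.0442
```

The ring is unmoved at 160°. The knob pointer is about 3.5° short of the mark, so I grip it again and correct.

Request:
servo_tool:
  rotation:
    - [0, 0, 0]
    - [0, 0, 0]
    - [0, 0, 0]
    - [0, 0, 0]
    - [0, 0, 0]
    - [0, 0, 0]
    - [0, 0, 0]
    - [0, 0, 0]
  slide:
    - [0, -0.2, 0]
    - [0, -0.425, -0.1]
    - [0, -0.425, -0.3]
    - [0, -0.425, -0.35]
    - [0, -0.425, -0.48]
    - [0, -0.425, -0.6]
    - [0, -0.425, -0.6]
    - [0, -0.425, -0.6]
  grip: [0.06, 0.06, 0.06, 0.06, 0.06, 0.06, 0.06, 0.06]

```text
clock: 29.05
position: [605.6, -41.9, 93.4]
ee_rot: [0.743, -0.669, 0.001, -0.001]
contact_force: [0.2, 0.3, 0.4]
gripper_width: 45.0
grasp_force: 0.0
```

Request:
servo_tool:
  rotation:
    - [0, 0, 0]
    - [0, 0, 0]
    - [0, 0, 0]
    - [0, 0, -0.005]
    - [0, 0, -0.0105]
    - [0, 0, -0.0105]
    - [0, 0, -0.0105]
    - [0, 0, -0.0105]
  slide:
    - [0, 0, 0]
    - [0, 0, 0]
    - [0, 0, 0]
    - [0, 0, 0]
    - [0, 0, 0]
    - [0, 0, 0]
    - [0, 0, 0]
    - [0, 0, 0]
  grip: [-1, -1, -1, -1, -1, -1, 0.06, 0.06]

```text
clock: 30.05
position: [605.2, -41.8, 92.6]
ee_rot: [0.72, -0.694, 0.001, -0.001]
contact_force: [0.6, 0.3, 0.6]
gripper_width: 45.2
grasp_force: 0.0
```

Request:
servo_tool:
  rotation:
    - [0, 0, 0]
    - [0, 0, 0]
    - [0, 0, 0]
    - [0, 0, 0]
    - [0, 0, 0]
    - [0, 0, 0]
    - [0, 0, 0]
  slide:
    - [0, 0, 0]
    - [0, 0, 0.2]
    - [0, 0, 0.4]
    - [0, 0.2, 0.6]
    - [0, 0.425, 0.6]
    - [0, 0.425, 0.6]
    - [0, 0.425, 0.6]
  grip: [0.06, 0.06, 0.06, 0.06, 0.06, 0.06, 0.06]

```text
clock: 30.92
position: [604.3, 42.9, 211.6]
ee_rot: [0.72, -0.693, -0.0, 0.0]
contact_force: [0.0, 0.0, -0.7]
gripper_width: 45.2
grasp_force: 0.0
```

```bash
python3 - <<'E'
from k import *
s=st();g=save('wrist','w7');W=world(g,s);z=W[...,2];im=cv2.cvtColor(g['image'],cv2.COLOR_RGB2HSV).astype(int);H,S,V=im[...,0],im[...,1],im[...,2]
A=lambda d:np.degrees(np.arctan2(d[1],d[0]))
P=rays(g,s,118);r=np.hypot(*(P-[604.4,-42]).transpose(2,0,1));m=(abs(z-118)<4)&(r<21)
(x,y),rr=cv2.minEnclosingCircle(P[m].astype(np.float32));ax=np.array([x,y]);print(ax,rr)
for n,zp,r0,r1,c in (('green',50,33,56,(H>40)&(H<85)&(S>55)),('kp',118,3,16.5,(S<70)&(V>150))):
    P=rays(g,s,zp);r=np.hypot(*(P-ax).transpose(2,0,1));m=c&(r>r0)&(r<r1);d=P[m].mean(0)-ax;q=cv2.fitLine(P[m].astype(np.float32),4,0,.01,.01).ravel();print(n,m.sum(),'dir',A(d),'line',A(q),np.argwhere(m).mean(0))
# switch
v,u=np.indices(z.shape);m=((H<8)|(H>172))&(S>120)&(W[...,0]<545)&(W[...,0]>480)&(abs(z-82)<5)
print('switch top',m.sum(),cv2.minAreaRect(W[m][:,:2].astype(np.float32)) if m.sum() else '')
i=g['image'][48:168,204:364];cv2.imwrite('pics/c7.png',cv2.resize(i[:,:,::-1],None,fx=4.5,fy=4.5,interpolation=cv2.INTER_CUBIC))
E
```

```text
t 30.93 [604.3  42.9 211.6] yaw -87.8 w 45.2 gf 0.0 j6 -0.3 F [ 0.   0.  -0.7]
[604.96118164 -42.15623856] 17.384584426879883
green 197 dir 10.881666635382787 line 7.0099206 [114.84263959 238.16243655]
kp 131 dir 10.076450134342144 line 10.002082 [109.03053435 271.54961832]
switch top 479 ((512.4133911132812, -12.123335838317871), (24.108835220336914, 15.288869857788086), 85.78498840332031)
```

View pics/c7.png

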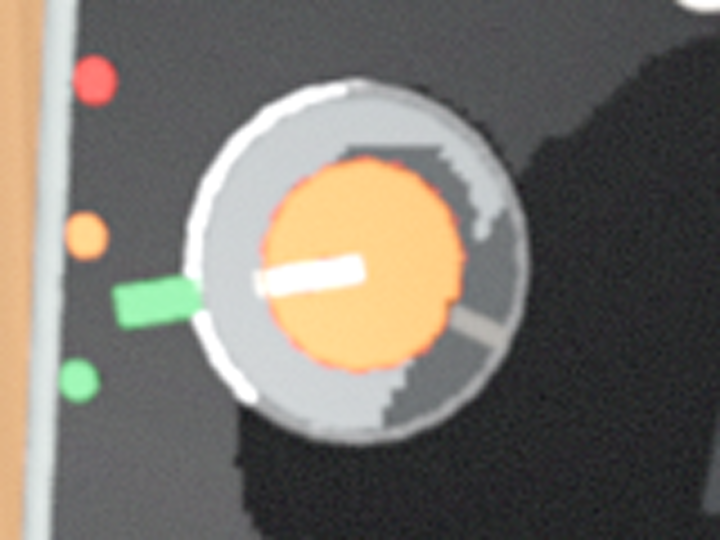

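Now the pointer is at 10.0° and the mark at 10.9°, with the ring unmoved. Next is the switch, with its thumb at (512,-12).

Request:
servo_tool:
  rotation:
    - [0, 0, -0.0183]
    - [0, 0, -0.0183]
    - [0, 0, -0.0183]
    - [0, 0, -0.0183]
    - [0, 0, -0.0183]
    - [0, 0, -0.0183]
    - [0, 0, -0.0183]
  slide:
    - [-0.2, -0.1, 0]
    - [-0.4, -0.25, 0]
    - [-0.4625, -0.2745, -0.2]
    - [-0.4625, -0.2745, -0.4]
    - [-0.4625, -0.2745, -0.5]
    - [-0.4625, -0.2745, -0.5]
    - [-0.4625, -0.2745, -0.5]
  grip: [0.06, 0.06, 0.06, 0.06, 0.06, 0.06, 0.06]

```text
clock: 31.85
position: [512.7, -12.3, 112.8]
ee_rot: [-0.679, 0.734, -0.0, 0.0]
contact_force: [0.6, -0.5, -0.4]
gripper_width: 45.2
grasp_force: 0.0
```

```bash
python3 - <<'E'
from k import *
s=st();g=save('wrist','w8');W=world(g,s);z=W[...,2];im=cv2.cvtColor(g['image'],cv2.COLOR_RGB2HSV).astype(int);H,S,V=im[...,0],im[...,1],im[...,2]
m=((H<8)|(H>172))&(S>120)&(W[...,0]<545)&(W[...,0]>480)&(abs(z-82)<5)
print('switch top',m.sum(),cv2.minAreaRect(W[m][:,:2].astype(np.float32)) if m.sum() else '')
E
```

```text
t 31.85 [512.7 -12.3 112.8] yaw -94.5 w 45.2 gf 0.0 j6 -0.37 F [ 0.6 -0.5 -0.4]
switch top 838 ((511.45245361328125, -12.751275062561035), (23.61625099182129, 15.173495292663574), 85.43045043945312)
```

Request:
servo_tool:
  rotation:
    - [0, 0, 0]
    - [0, 0, 0]
    - [0, 0, 0]
    - [0, 0, 0]
    - [0, 0, 0]
    - [0, 0, 0]
    - [0, 0, 0]
  slide:
    - [0, 0, -0.15]
    - [0, 0, -0.27]
    - [0, 0, -0.27]
    - [0, 0, -0.27]
    - [0, 0, -0.27]
    - [0, 0, -0.27]
    - [0, 0, -0.27]
  grip: [0.06, 0.06, 0.06, -1, -1, -1, -1]

```text
clock: 32.78
position: [511.1, -12.0, 59.5]
ee_rot: [-0.679, 0.734, 0.0, -0.0]
contact_force: [-4.2, 1.5, 5.9]
gripper_width: 14.7
grasp_force: 59.8
```

Request:
servo_tool:
  rotation:
    - [0, 0, 0]
    - [0, 0, 0]
    - [0, 0, 0]
    - [0, 0, 0]
    - [0, 0, 0]
    - [0, 0, 0]
    - [0, 0, 0]
  slide:
    - [-0.0045, -0.06, 0]
    - [-0.009, -0.12, 0]
    - [-0.0135, -0.18, 0]
    - [-0.018, -0.23, 0]
    - [-0.0203, -0.256, 0]
    - [-0.0203, -0.258, 0]
    - [-0.0203, -0.258, 0]
  grip: [-1, -1, -1, -1, -1, -1, -1]

```text
clock: 33.65
position: [507.3, -59.6, 59.5]
ee_rot: [-0.679, 0.734, 0.002, 0.002]
contact_force: [-7.3, 21.0, 8.3]
gripper_width: 15.0
grasp_force: 60.1
```

Request:
servo_tool:
  rotation:
    - [0, 0, 0]
    - [0, 0, 0]
    - [0, 0, 0]
    - [0, 0, 0]
    - [0, 0, 0]
    - [0, 0, 0]
    - [0, 0, 0]
    - [0, 0, 0]
  slide:
    - [0, 0.005, 0]
    - [0, 0.005, 0]
    - [0, 0.005, 0]
    - [0, 0.005, 0.2]
    - [0, 0.005, 0.4]
    - [-0.1, 0.3, 0.6]
    - [-0.2, 0.6, 0.75]
    - [-0.2, 0.6, 0.75]
  grip: [0.06, 0.06, 0.06, 0.06, 0.06, 0.06, 0.06, 0.06]

```text
clock: 34.65
position: [468.1, 58.3, 210.3]
ee_rot: [-0.68, 0.733, -0.001, 0.002]
contact_force: [-0.2, -0.8, -0.0]
gripper_width: 44.9
grasp_force: 0.0
```

```bash
python3 - <<'E'
from k import *
s=st();g=get_image('wrist');cv2.imwrite('pics/w9.png',g['image'][:,:,::-1]);W=world(g,s);z=W[...,2];im=cv2.cvtColor(g['image'],cv2.COLOR_RGB2HSV).astype(int);H,S,V=im[...,0],im[...,1],im[...,2]
m=((H<8)|(H>172))&(S>120)&(W[...,0]<545)&(W[...,0]>480)&(abs(z-82)<5)
print('switch wrist',m.sum(),cv2.minAreaRect(W[m][:,:2].astype(np.float32)) if m.sum() else '')
g=save('top','t9')
W=world(g);z=W[...,2]
m=(W[...,0]>490)&(W[...,0]<530)&(abs(W[...,1]+36)<60)&(z>77)&(z<87);print('switch top',m.sum(),W[m].mean(0))
i=g['image'][140:290,80:400];cv2.imwrite('pics/c9.png',cv2.resize(i[:,:,::-1],None,fx=2.5,fy=2.5,interpolation=cv2.INTER_CUBIC))
E
```

```text
t 34.65 [468.1  58.3 210.3] yaw -94.3 w 44.9 gf 0.0 j6 -0.54 F [-0.2 -0.8 -0. ]
switch wrist 618 ((507.82391357421875, -59.26261901855469), (23.70471954345703, 16.292613983154297), 85.39508056640625)
switch top 58 [507.52290314 -58.25452946  81.52258714]
```

View pics/c9.png

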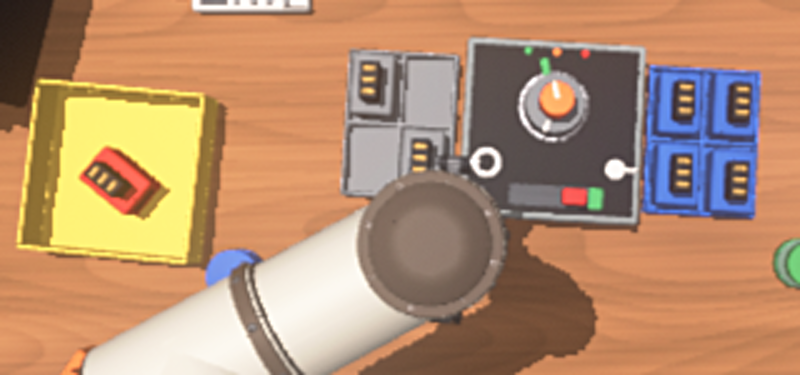

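View pics/w9.png

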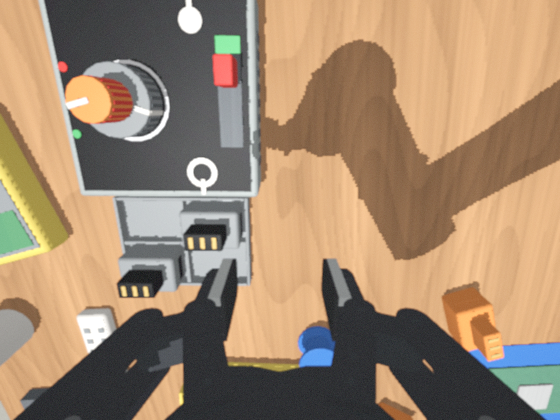

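The thumb travelled about 47 mm and then met 21 N. To be sure it is fully on, I push it once more with the shut fingers.

Request:
servo_tool:
  rotation:
    - [0, 0, 0]
    - [0, 0, 0]
    - [0, 0, 0]
    - [0, 0, 0]
    - [0, 0, 0]
    - [0, 0, 0]
    - [0, 0, 0]
    - [0, 0, 0]
  slide:
    - [0.1, -0.2, 0]
    - [0.2115, -0.4075, 0]
    - [0.2115, -0.4075, -0.2]
    - [0.2115, -0.4075, -0.4]
    - [0.2115, -0.4075, -0.6]
    - [0.2115, -0.4075, -0.7]
    - [0.2115, -0.4075, -0.7315]
    - [0.2115, -0.4075, -0.7315]
  grip: [-1, -1, -1, -1, -1, -1, -1, -1]

```text
clock: 35.75
position: [510.3, -25.6, 61.5]
ee_rot: [-0.679, 0.734, 0.0, -0.0]
contact_force: [0.4, 0.4, -0.7]
gripper_width: -0.0
grasp_force: 0.0
```

Request:
servo_tool:
  rotation:
    - [0, 0, 0]
    - [0, 0, 0]
    - [0, 0, 0]
    - [0, 0, 0]
    - [0, 0, 0]
    - [0, 0, 0]
  slide:
    - [-0.003, -0.03, 0]
    - [-0.005, -0.055, 0]
    - [-0.005, -0.07, 0]
    - [-0.006, -0.08, 0]
    - [-0.006, -0.085, 0]
    - [-0.006, -0.085, 0]
  grip: [-1, -1, -1, -1, -1, -1]

```text
clock: 36.5
position: [509.9, -37.1, 62.8]
ee_rot: [-0.679, 0.734, 0.001, 0.004]
contact_force: [-5.8, 24.5, 4.7]
gripper_width: -0.1
grasp_force: 12.3
```

The thumb does not yield to 24 N, so it is at its end stop. I retreat and make a final check.

Request:
servo_tool:
  rotation:
    - [0, 0, 0]
    - [0, 0, 0]
    - [0, 0, 0]
    - [0, 0, 0]
    - [0, 0, 0]
    - [0, 0, 0]
    - [0, 0, 0]
    - [0, 0, 0]
  slide:
    - [0, 0.06, 0]
    - [0, 0.1, 0]
    - [0, 0.1, 0.3]
    - [0, 0.1, 0.6]
    - [-0.2, 0.3, 0.75]
    - [-0.4, 0.5, 0.75]
    - [-0.4, 0.5, 0.75]
    - [-0.4, 0.5, 0.75]
  grip: [-1, -1, -1, -1, -1, -1, -1, -1]

```text
clock: 37.5
position: [429.2, 57.9, 211.9]
ee_rot: [-0.679, 0.734, -0.0, 0.0]
contact_force: [0.5, -0.7, 0.2]
gripper_width: 0.0
grasp_force: 0.0
```

```bash
python3 - <<'E'
from k import *
st();g=get_image('top');W=world(g);z=W[...,2]
m=(W[...,0]>490)&(W[...,0]<530)&(abs(W[...,1]+36)<60)&(z>77)&(z<87);print('switch',m.sum(),W[m].mean(0).round(1))
for n,c in dict(FL=(607,-178),FR=(603,-236),NL=(530,-172),NR=(525,-230)).items():
    m=(np.hypot(W[...,0]-c[0],W[...,1]-c[1])<26)&(z>66)&(z<86);print(n,m.sum(),W[m].mean(0).round(1))
im=cv2.cvtColor(g['image'],cv2.COLOR_RGB2HSV).astype(int);r=np.hypot(W[...,0]-604.2,W[...,1]+41.6)
m=(r<17)&(abs(z-118)<5)&(im[...,1]<90)&(im[...,2]>170);d=W[m][:,:2].mean(0)-[604.2,-41.6];print('kp',np.degrees(np.arctan2(d[1],d[0])))
print(job_done())
E
```

```text
t 37.5 [429.2  57.9 211.9] yaw -94.4 w 0.0 gf 0.0 j6 -0.59 F [ 0.5 -0.7  0.2]
switch 59 [507.5 -58.2  81.5]
FL 128 [ 604.7 -175.    75.2]
FR 127 [ 602.1 -232.5   75.5]
NL 135 [ 529.1 -170.    75.2]
NR 132 [ 520.6 -227.2   74.8]
kp 11.935271300684276
the job is handed in; nothing more can be done
None
```

I handed the job in at 37.5 s: all four blue packs are upright in the blue cradle and the red pack is in the tub. The centre knob points at the green mark to within about 1°, and the ring did not move. The red switch is against its right-hand stop, though I measured about 47 mm of travel rather than 50.

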